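Check the slide lock of the mint balance unit

ROBOT

A 6-joint arm with a two-finger parallel gripper is mounted at the origin on the work surface. World frame = base frame: x ahead of the robot, y to its left, z up, the work surface at z = 0. Lengths are in m, angles in rad, forces in N, time in s.
With the tool pointing down it reaches from about 0.25 to 0.775 m from the base axis. Payload 4 kg.
Tool frame: the origin (TCP) lies at the centre of the arm's flange, where the gripper is bolted on; the fingertips stand 199 mm ahead of it and the grasp point (between the pads) lies 180 mm ahead of it (robot.tcp_to_tips is the distance from the TCP to the fingertips, in m); z points along the fingers, y is the line along which they close (so a half turn about z gives the same grasp; the last joint's range is limited). The gripper opens to 94 mm and grips with 3 to 60 N. Pads are 16 mm wide; open, the fingers measure 119 mm over their backs; the gripper's body (75 mm by 177 mm) begins 78 mm behind the grasp point.
Start: joints at [1.049, 0.087, 1.371, -0, 1.684, -0.103], TCP at [0.224, 0.502, 0.405] pointing down, gripper open.
Joint ranges: [-3.1, 3.1], [-0.76, 2.03], [0.27, 2.55], [-1.08, 4.22], [0.17, 2.65], [-2.57, 2.57]. Speed limits (rad/s): [2.79, 2.79, 3.14, 3.14, 3.14, 3.14].

INTERFACE

Orientations are given as [roll, pitch, yaw] about the fixed x, y, z axes, in that order (R = Rz(yaw) Ry(pitch) Rx(roll)).
In Python, from bench import telemetry, snapshot, ticket, robot gives the robot as it stands.
- The arm moves only by the tool apply_moves, never from a script. Its argument "moves" is a list that holds one entry, the list of rows, each a list of 5 numbers: the shift along the tool's x, y, z in units of 50 mm (1.0 is 50 mm), then the turn about the tool's z in units of 10 degrees (1.0 is 10 degrees), then the closure, from 0 (fully open) to 1 (shut). A call has 1 to 10 rows; each row is the pose to reach, as a shift and turn from the pose commanded when the call began, along the tool's axes at that moment; what a row does not reach only later rows make up. A row lasts 1/8 s, in which the tool goes at most 62.5 mm and 10.7 degrees, less where a joint would pass 70% of its speed; a pose out of reach is approached as far as the arm can. A call with a gripper value outside its range is refused whole. The fingers move at their own pace and stop on an object; the grip force is fixed at half the most. Time passes only in rows, so rows that repeat a pose let the fingers close. It gives the time, the measured TCP pose, the force, the opening and the grip force at its end, in the units of the state.
- telemetry.get_obs(): the state, without advancing time (a new reading comes with each control period).
- snapshot(name): name is "scene" or "top" or "wrist"; returns a dict with "image" (480x640x3 uint8, red, green, blue), "fovy" (degrees; the focal length in pixels is half the picture's height over the tangent of half this angle, whatever the lens; pixels are square), "cx", "cy" (the principal point, pixels), "R" (3x3) and "t" (3): a world point X has camera coordinates R X + t. Camera axes: x right, y down, z forward; pixel columns grow to the right and rows downward; lengths in m; the calibration is good to about 2 mm. A picture is of the moment at which its call begins. There is no depth.
- ticket.close_job(): hands the job in; it is judged then, once.
The state is a dict: "time": time; "joint_positions": joint angles; "qvel": joint speeds; "joint_torque": joint torques, N m; "tool_pos": TCP position; "ee_rot": TCP orientation; "wrist_force": force on the tool from outside, world axes, zero at the start; "wrist_torque": the same for the moment, N m; "width": finger opening in m; "finger_force": force on a finger pad.
Only numpy, scipy, OpenCV 4.12 (cv2) and the standard library are available. Lean on these libraries where they do the work, as an engineer would, in place of code of your own. Each camera call takes 0.05 s, during which the arm holds its last target. There are 200 camera calls.

TASK

Do the daily slide-lock check on the mint-green balance unit: pull its sliding chassis out by the handle until it locks and let go so that it stands locked by itself, then press its blue release and push the chassis fully home. Leave the grey unit's chassis shut, and do not knock over the white bottle.

Things in the scene. Friction and masses are not known exactly. Their poses are not given: they have to be found in the camera images.
- mint_tray (a joint): sliding chassis of the fixed mint-green unit; m, 0 home, grows pulled out along -x of mint_handle. Locks by itself at 0.120, end stop 0.130. Drag 2 N plus 12 N per m/s; from 0.095 a spring resists and the pull rises to about 15 N. Locked, it cannot be pushed in; with the release pressed 6 mm it springs 25 mm or more inward, then stays until pushed home
- mint_handle (a point): middle of the chassis's handle, a level steel bar 12 mm thick, 120 long (y axis; 98 free between its end arms), 88 above the counter. x points level into the unit, z up. Free: 49 mm between bar and front panel (top at 100), nothing under the bar. Housing behind: 280 deep, 180 wide, top at 105. Hook the bar from behind or pinch it from above; push it from in front
- mint_release (a point): centre of the top of the mint unit's round blue release button, 28 mm across, on the fixed housing's top 30 mm behind its front edge (91 behind the bar when home), 45 towards -y of its middle (axes as mint_handle). Stands 14 mm proud, top 119 above the counter. Pressed straight down it travels 8 mm (1.5 N, 4 N at the bottom) and springs up when let go
- grey_tray (a joint): sliding chassis of the grey unit, a bystander of the same build and size as the mint one, with the same handle and blue button; value in m, 0 shut, growing as it comes out. It starts shut and must stay shut
- white_bottle: white plastic bottle with a black cap, 48 mm across, 110 mm high, a bystander standing on the counter beside the units; origin at the centre of its underside, z axis up the bottle

How it is judged:
On the way, in this order (a step that is already met when the one before it is completed fails the run):
1. the mint chassis is out and stands locked by itself, the gripper touching nothing (value of joint mint_tray above 0.112 m and contact force between the fingers and anything else below 0.3 N), for 0.3 s.
2. the mint release is pressed down (distance of mint_release from where it was at the start of the episode above 0.003 m).
3. the mint chassis has come off its lock (value of joint mint_tray below 0.1 m).
At the end, for the whole second after the job is handed in: the mint chassis is at rest fully home (within 10 mm), its release is up again, the grey chassis is shut (within 10 mm) and the white bottle stands upright (value of joint each of mint_tray, grey_tray below 0.01 m and velocity of joint mint_tray between -0.01 and 0.01 m/s and distance of mint_release from where it was at the start of the episode below 0.002 m and angle between white_bottle's own z axis and vertical below 0.2 rad); the robot touches nothing.
It fails at once if the grey chassis is pulled out by more than 20 mm (value of joint grey_tray above 0.02 m).
It fails at once if the white bottle is knocked over (angle between white_bottle's own z axis and vertical above 0.5 rad).
It also fails if it takes over 54 s, if anything falls off the work surface, if the arm or the gripper's body presses on something with over 40 N, if the wrist force passes 120 N, or if a joint passes its speed limit or range.

## Working session

There is one attempt and no reset: what is moved stays moved. The work goes in short steps, Python scripts to look and compute and a tool call to move; the robot and the scene stay as the last step left them, time stands still between calls to the robot, and variables do not carry over. Pictures are saved under pics/ and viewed, at most 10 in all, crops included, and the job is handed in when it is done.

Besides the shell and the picture viewer there is one more tool, called after "Call:" as name([rows], argument=value, ...), one row to a line, values as JSON. apply_moves: Moves the arm, as the interface text tells. Its arguments: {"type":"object","properties":{"moves":{"type":"array","items":{"type":"array","items":{"type":"array","items":{"type":"number"}}}}},"required":["moves"]}

```bash
mkdir -p pics; ls; python3 - <<'E'
from bench import telemetry, snapshot
import cv2, json
for n in ["scene","top"]:
    s=snapshot(n); cv2.imwrite(f"pics/{n}0.png",s["image"][:,:,::-1])
    print(n,s["fovy"],s["cx"],s["cy"],s["R"],s["t"])
print(telemetry.get_obs())
E
```

```text
pics
scene 55.43955955383502 327.1142408642604 235.39634644789862 [[-0.13910351  0.99026939  0.00409135]
 [ 0.82261022  0.11785058 -0.55625864]
 [-0.55132807 -0.07401195 -0.83099915]] [ 0.00992918 -0.40236021  1.27509278]
top 50.459121786958264 321.7219282960601 246.8983324385386 [[ 0.00869575 -0.99991297  0.00992104]
 [-0.99584485 -0.00955893 -0.090563  ]
 [ 0.09064995 -0.0090923  -0.99584131]] [0.06789153 0.54955172 0.94835047]
{'time': 0.1, 'joint_positions': array([ 1.04889114e+00,  8.78676287e-02,  1.37209088e+00, -5.48915002e-06,
        1.68360816e+00, -1.03105643e-01]), 'qvel': array([-0.00091896, -0.00276715, -0.00346329,  0.00107194,  0.00150839,
       -0.00046273]), 'joint_torque': array([ 2.35359345e-03, -3.41251910e+01, -3.03302479e+01,  7.19101494e-02,
        3.03654245e-02, -1.02109166e-04]), 'tool_pos': array([0.22362045, 0.50237286, 0.40363441]), 'ee_rot': array([-3.13962856e+00, -1.97744956e-04,  2.72279230e+00]), 'wrist_force': array([-0.27443401,  0.59469855,  0.2031871 ]), 'wrist_torque': array([-0.02187605, -0.03032945,  0.00728845]), 'finger_force': 0.0, 'width': 0.09404723600281048}
```

View pics/scene0.png

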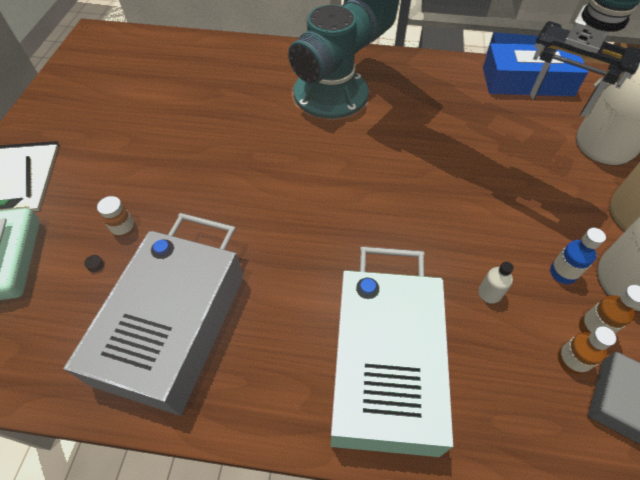

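View pics/top0.png

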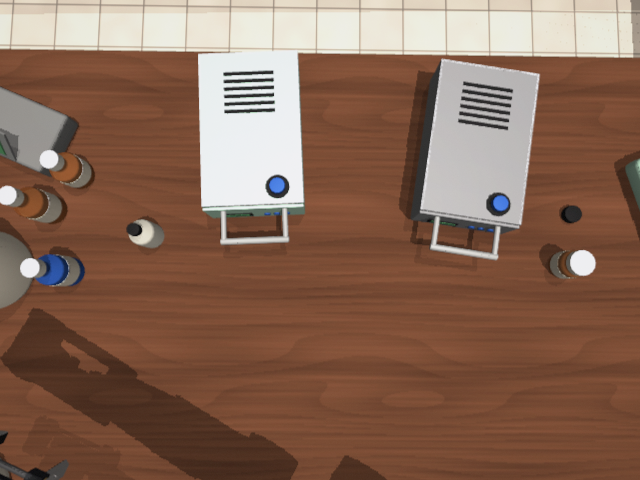

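The mint unit is the pale one: bar from (222,241) to (288,239) in top, button at (277,185). The grey unit is on its right and the white bottle is at about (145,233). I'll take an enlarged crop for precise pixels.

```bash
cat > h.py <<'E'
import numpy as np
def ray(s,u,v,z):
    f=240/np.tan(np.radians(s["fovy"])/2); R=np.array(s["R"]);t=np.array(s["t"])
    d=R.T@np.array([(u-s["cx"])/f,(v-s["cy"])/f,1]); c=-R.T@t
    return c+d*(z-c[2])/d[2]
E
python3 - <<'E'
import cv2,numpy as np
a=cv2.imread("pics/top0.png")[165:265,190:310]; b=cv2.imread("pics/scene0.png")[235:310,335:455]
c=np.vstack([cv2.resize(a,None,fx=5,fy=5,interpolation=cv2.INTER_CUBIC)])
cv2.imwrite("pics/crop1.png",c)
cv2.imwrite("pics/crop2.png",cv2.resize(b,None,fx=5,fy=5,interpolation=cv2.INTER_CUBIC))
E
```

```text
(no output)
```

View pics/crop1.png

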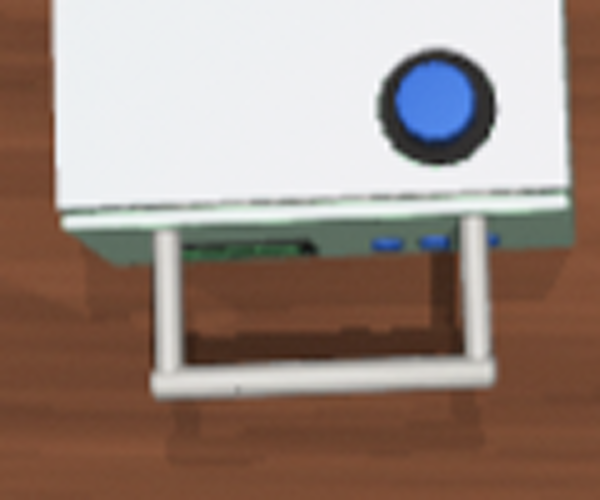

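View pics/crop2.png

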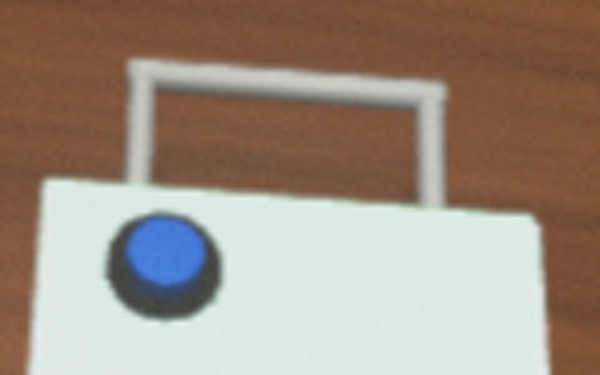

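Top crop: bar ends (153,383) and (495,371), button top (435,100). Scene crop: bar ends (129,69) and (446,94), button (167,250).

```bash
python3 - <<'E'
from bench import snapshot, telemetry
from h import ray
import numpy as np
P={}
for n,o,pts in [("top",(190,165),[(153,383),(495,371),(435,100)]),("scene",(335,235),[(446,94),(129,69),(167,250)])]:
    s=snapshot(n)
    g=[ray(s,o[0]+x/5-.4,o[1]+y/5-.4,z) for (x,y),z in zip(pts,(.088,.088,.119))]
    m=(g[0]+g[1])/2; d=g[0]-g[1]; yaw=np.arctan2(-d[0],d[1])
    ex=np.array([np.cos(yaw),np.sin(yaw),0]);ey=np.array([-np.sin(yaw),np.cos(yaw),0])
    print(n,m.round(4),"len",np.linalg.norm(d).round(4),"yaw",np.degrees(yaw).round(2),"btn",g[2].round(4),"pred",(m+.091*ex-.045*ey).round(4))
    bp={"top":(150,238),"scene":(491,298)}[n]; print("bottle~",ray(s,*bp,0.0).round(3))
E
```

```text
top [0.5543 0.1937 0.088 ] len 0.122 yaw 2.58 btn [0.6485 0.1533 0.119 ] pred [0.6473 0.1529 0.088 ]
bottle~ [0.565 0.409 0.   ]
scene [0.5571 0.1942 0.088 ] len 0.1219 yaw 2.8 btn [0.6529 0.154  0.119 ] pred [0.6502 0.1537 0.088 ]
bottle~ [0.585 0.406 0.   ]
```

```bash
cat >> h.py <<'E'
from scipy.spatial.transform import Rotation as Ro
H=np.array([.5557,.194]); YAW=np.radians(2.6)
def go(off,z,frame=H,yaw=np.pi/2+YAW):
    "units to put TCP at frame + off (in handle axes), height z"
    from bench import telemetry
    o=telemetry.get_obs(); R=Ro.from_euler("xyz",o["ee_rot"]).as_matrix()
    c,s=np.cos(YAW),np.sin(YAW); xy=frame+np.array([[c,-s],[s,c]])@np.array(off)
    d=R.T@(np.array([*xy,z])-o["tool_pos"])/.05
    t=-np.degrees((yaw-o["ee_rot"][2]+np.pi)%(2*np.pi)-np.pi)/10
    print("t",o["time"],"pos",o["tool_pos"].round(4),"F",o["wrist_force"].round(1),"move",d.round(3),"turn",round(t,3))
E
python3 -c "
from h import *
go([0,0],.35)"
```

```text
t 0.2 pos [0.2237 0.5024 0.4039] F [-1.  -0.2 -0.8] move [-8.576 -2.933  1.082] turn 6.34
```

Call:
apply_moves([
  [[-8.58,-2.93,1.08,6.34,0.45],[-8.58,-2.93,1.08,6.34,0.45],[-8.58,-2.93,1.08,6.34,0.45],[-8.58,-2.93,1.08,6.34,0.45],[-8.58,-2.93,1.08,6.34,0.45],[-8.58,-2.93,1.08,6.34,0.45],[-8.58,-2.93,1.08,6.34,0.45],[-8.58,-2.93,1.08,6.34,0.45],[-8.58,-2.93,1.08,6.34,0.45],[-8.58,-2.93,1.08,6.34,0.45]],
])

```text
time: 1.45
tool_pos: [0.5551, 0.1954, 0.351]
ee_rot: [-3.141, -0.001, 1.618]
wrist_force: [-0.2, -0.3, 0.1]
width: 0.0518
finger_force: 0.0
```

```bash
python3 -c "
from h import *
go([0,0],.27)
from bench import snapshot,telemetry
import cv2
print(telemetry.get_obs()['width'])
cv2.imwrite('pics/w1.png',snapshot('wrist')['image'][:,:,::-1])"
```

```text
t 1.45 pos [0.5551 0.1954 0.351 ] F [-0.2 -0.3  0.1] move [-0.03  0.01  1.62] turn 0.01
0.05182165844864857
```

View pics/w1.png

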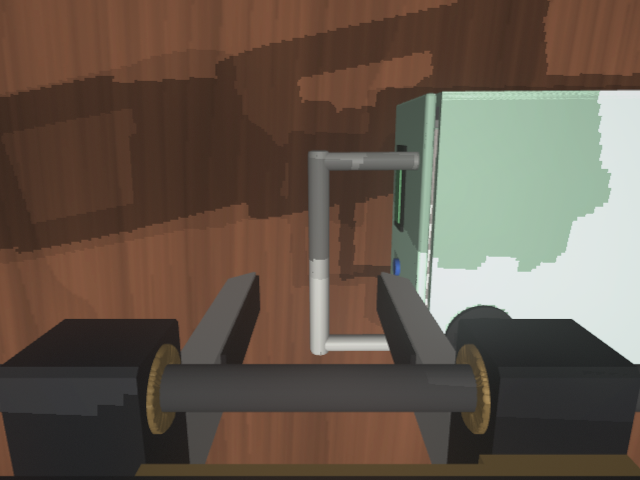

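The bar (column 319) lies midway between the fingers (259 and 377), and the inner finger clears the panel. I'll descend and pinch.

Call:
apply_moves([
  [[-0.03,0,0.8,0,0.45],[-0.03,0,1.64,0,0.45],[-0.03,0,1.64,0,0.45],[-0.03,0,1.64,0,1],[-0.03,0,1.64,0,1],[-0.03,0,1.64,0,1],[-0.03,0,1.64,0,1],[-0.03,0,1.64,0,1],[-0.03,0,1.64,0,1]],
])

```text
time: 2.62
tool_pos: [0.5561, 0.1926, 0.2694]
ee_rot: [3.141, -0.0, 1.616]
wrist_force: [-1.6, -0.2, 3.9]
width: 0.0107
finger_force: 30.0
```

```bash
python3 -c "
from h import *
go([-.125,0],.269)"
```

```text
t 2.625 pos [0.5561 0.1926 0.2694] F [-1.6 -0.2  3.9] move [ 0.027 -2.507  0.006] turn -0.0
```

Call:
apply_moves([
  [[0,-0.25,0,0,1],[0,-0.5,0,0,1],[0,-0.75,0,0,1],[0,-1.0,0,0,1],[0,-1.25,0,0,1],[0,-1.5,0,0,1],[0,-1.75,0,0,1],[0,-2.0,0,0,1],[0,-2.0,0,0,1]],
])

```text
time: 3.75
tool_pos: [0.4555, 0.1877, 0.2693]
ee_rot: [3.14, 0.001, 1.616]
wrist_force: [2.9, -4.2, 6.3]
width: 0.0115
finger_force: 30.0
```

```bash
python3 -c "
from h import *
go([-.125,0],.269)"
```

```text
t 3.75 pos [0.4555 0.1877 0.2693] F [ 2.9 -4.2  6.3] move [ 0.036 -0.492  0.005] turn 0.001
```

Call:
apply_moves([
  [[0,-0.15,0,0,1],[0,-0.3,0,0,1],[0,-0.4,0,0,1],[0,-0.5,0,0,1],[0,-0.5,0,0,1],[0,-0.5,0,0,1]],
])

```text
time: 4.5
tool_pos: [0.4318, 0.1865, 0.2693]
ee_rot: [3.137, 0.002, 1.616]
wrist_force: [6.6, -3.7, 2.8]
width: 0.0108
finger_force: 30.0
```

```bash
python3 -c "
from h import *
go([-.125,0],.269)"
```

```text
t 4.5 pos [0.4318 0.1865 0.2693] F [ 6.6 -3.7  2.8] move [ 0.038 -0.018  0.006] turn -0.001
```

Call:
apply_moves([
  [[0,0,0,0,0.45],[0,0,0,0,0.45],[0,0,0,0,0.45],[0,0,0,0,0.45],[0,0,-0.8,0,0.45],[0,0,-1.6,0,0.45],[0,0,-2,0,0.45],[0,0,-2,0,0.45],[0,0,-2,0,0.45],[0,0,-2,0,0.45]],
])

```text
time: 5.75
tool_pos: [0.4309, 0.1869, 0.3668]
ee_rot: [-3.138, 0.001, 1.616]
wrist_force: [-0.6, -0.3, 0.9]
width: 0.052
finger_force: 0.0
```

```bash
python3 -c "
from h import *
import cv2
from bench import snapshot
s=snapshot('scene')
cv2.imwrite('pics/s2.png',cv2.resize(s['image'][120:320,300:500,::-1],None,fx=3,fy=3,interpolation=cv2.INTER_CUBIC))
f=240/np.tan(np.radians(s['fovy'])/2)
c,sn=np.cos(YAW),np.sin(YAW)
for d in (0,.1,.12):
  for y in (-.06,.06):
    p=np.array([*(H+np.array([[c,-sn],[sn,c]])@np.array([-d,y])),.088]); q=s['R']@p+s['t']
    u=f*q[0]/q[2]+s['cx'];v=f*q[1]/q[2]+s['cy'];print(d,y,((u-300)*3).round(),((v-120)*3).round())
go([.091,-.045],.34)"
```

```text
0 -0.06 183.0 383.0
0 0.06 370.0 398.0
0.1 -0.06 190.0 260.0
0.1 0.06 366.0 274.0
0.12 -0.06 192.0 238.0
0.12 0.06 366.0 251.0
t 5.8 pos [0.4309 0.1869 0.3671] F [ 0.6  0.1 -0.5] move [-0.872  4.32   0.529] turn 0.001
```

View pics/s2.png

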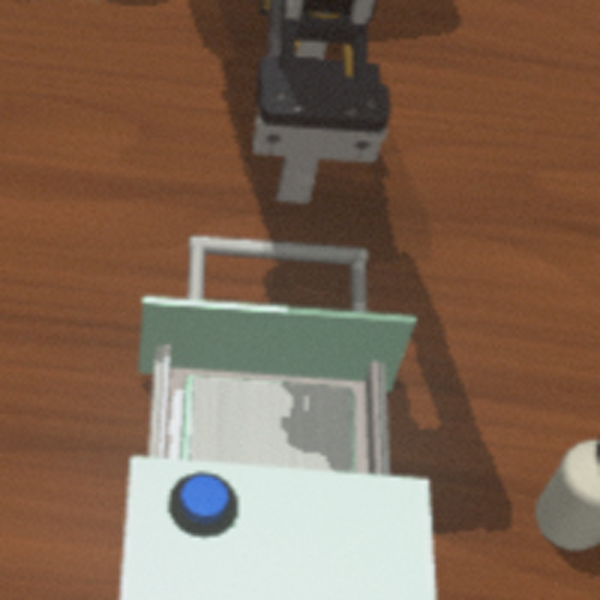

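The bar sits at (195,240)–(365,253), matching the 0.12 projection, so the chassis stands locked with the gripper free. Next I'll move the closed fingers above the button.

Call:
apply_moves([
  [[-0.3,1.2,0,0,1],[-0.6,2.4,0,0,1],[-0.87,3.5,0,0,1],[-0.87,4.33,0.3,0,1],[-0.87,4.33,0.53,0,1],[-0.87,4.33,0.53,0,1],[-0.87,4.33,0.53,0,1],[-0.87,4.33,0.53,0,1]],
])

```text
time: 6.8
tool_pos: [0.6487, 0.1537, 0.3441]
ee_rot: [3.139, -0.0, 1.617]
wrist_force: [-0.3, -0.6, 0.7]
width: 0.0005
finger_force: 0.0
```

```bash
python3 -c "
from h import *
go([.092,-.045],.311)"
```

```text
t 6.8 pos [0.6487 0.1537 0.3441] F [-0.3 -0.6  0.7] move [-0.011  0.018  0.662] turn 0.004
```

Call:
apply_moves([
  [[0,0.02,0.3,0,1],[0,0.02,0.45,0,1],[0,0.02,0.55,0,1],[0,0.02,0.6,0,1],[0,0.02,0.6,0,1],[0,0.02,0.6,0,1]],
])

```text
time: 7.55
tool_pos: [0.6504, 0.1535, 0.3124]
ee_rot: [-3.141, -0.0, 1.616]
wrist_force: [-2.8, -0.1, 3.5]
width: 0.0002
finger_force: 1.5
```

```bash
python3 -c "
from h import *
go([.092,-.045],.311)"
```

```text
t 7.55 pos [0.6504 0.1535 0.3124] F [-2.8 -0.1  3.5] move [-0.004 -0.015  0.027] turn 0.001
```

Call:
apply_moves([
  [[0,0,0.05,0,1],[0,0,0.05,0,1],[0,0,0.05,0,1],[0,0,0.05,0,1]],
])

```text
time: 8.05
tool_pos: [0.6505, 0.1534, 0.3105]
ee_rot: [3.14, -0.0, 1.616]
wrist_force: [-2.3, -0.3, 5.6]
width: 0.0005
finger_force: 2.6
```

```bash
python3 -c "
from h import *
import cv2
from bench import snapshot
go([.092,-.045],.36)
s=snapshot('scene')
cv2.imwrite('pics/s3.png',cv2.resize(s['image'][120:320,300:500,::-1],None,fx=3,fy=3,interpolation=cv2.INTER_CUBIC))"
```

```text
t 8.05 pos [0.6505 0.1534 0.3105] F [-2.3 -0.3  5.6] move [-0.004 -0.017 -0.99 ] turn 0.001
```

View pics/s3.png

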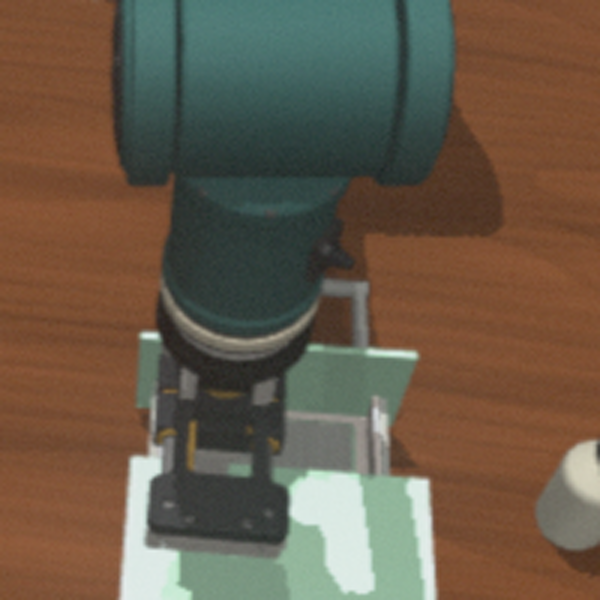

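The bar's corner is now at (365,287), so the tray has sprung in to about 0.09. I'll lift off and go in front of the bar.

Call:
apply_moves([
  [[0,0,-0.6,0,1],[0,0,-1.2,0,1],[0,0,-1.2,0,1],[0.4,-1.2,-1.2,0,1],[0.7,-2.4,-1.2,0,1],[0.88,-3.6,-1.2,0,1],[0.88,-4.75,-1.2,0,1],[0.88,-4.75,-1.2,0,1],[0.88,-4.75,-1.2,0,1],[0.88,-4.75,-1.2,0,1]],
])

```text
time: 9.35
tool_pos: [0.4126, 0.1866, 0.3694]
ee_rot: [3.141, 0.0, 1.615]
wrist_force: [-0.4, 0.3, -0.2]
width: 0.0002
finger_force: 0.0
```

```bash
python3 -c "
from h import *
go([-.145,0],.270)"
```

```text
t 9.35 pos [0.4126 0.1866 0.3694] F [-0.4  0.3 -0.2] move [ 0.018 -0.034  1.987] turn -0.004
```

Descend to bar height and start pushing.

Call:
apply_moves([
  [[0.02,-0.03,1.0,0,1],[0.02,-0.03,2.0,0,1],[0.02,-0.03,2.0,0,1],[0.02,0.3,2.0,0,1],[0.02,0.6,2.0,0,1],[0.02,0.9,2.0,0,1],[0.02,1.2,2.0,0,1],[0.02,1.5,2.0,0,1],[0.02,1.8,2.0,0,1],[0.02,1.8,2.0,0,1]],
])

```text
time: 10.6
tool_pos: [0.5026, 0.1915, 0.2695]
ee_rot: [3.139, 0.0, 1.616]
wrist_force: [0.2, 0.5, -0.8]
width: 0.0006
finger_force: 0.0
```

```bash
python3 -c "
from h import *
go([-.0185,0],.270)"
```

```text
t 10.6 pos [0.5026 0.1915 0.2695] F [ 0.2  0.5 -0.8] move [ 0.001  0.694 -0.008] turn -0.003
```

Call:
apply_moves([
  [[0,0.2,0,0,1],[0,0.4,0,0,1],[0,0.55,0,0,1],[0,0.65,0,0,1],[0,0.7,0,0,1],[0,0.7,0,0,1]],
])

```text
time: 11.35
tool_pos: [0.5363, 0.1932, 0.2697]
ee_rot: [3.141, 0.0, 1.616]
wrist_force: [-1.1, 0.2, -1.2]
width: 0.0003
finger_force: 0.4
```

```bash
python3 -c "
from h import *
go([-.0185,0],.270)
import cv2
from bench import snapshot
s=snapshot('top')
cv2.imwrite('pics/t3.png',cv2.resize(s['image'][165:265,190:310,::-1],None,fx=5,fy=5,interpolation=cv2.INTER_CUBIC))"
```

```text
t 11.35 pos [0.5363 0.1932 0.2697] F [-1.1  0.2 -1.2] move [-0.003  0.018 -0.007] turn 0.0
```

View pics/t3.png

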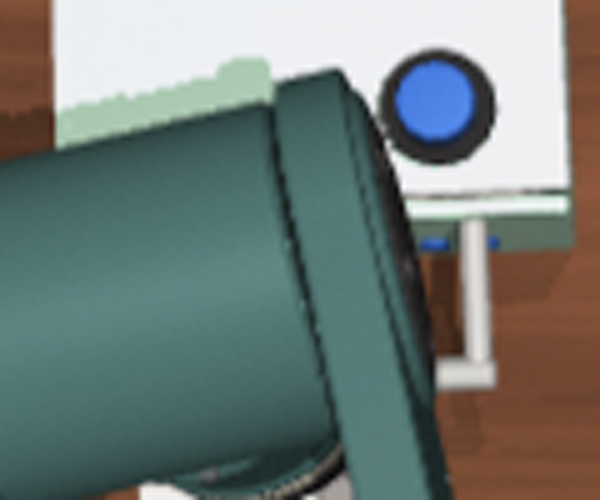

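The bar's end is at (495,373), against (495,371) at the start, so it's about 1 mm from home. One more nudge until it resists, then retreat.

Call:
apply_moves([
  [[0,0.05,0,0,1],[0,0.08,0,0,1],[0,0.08,0,0,1],[0,0.08,0,0,1]],
])

```text
time: 11.9
tool_pos: [0.5391, 0.1934, 0.2698]
ee_rot: [-3.138, 0.0, 1.617]
wrist_force: [-7.5, -1.6, 3.5]
width: 0.0003
finger_force: 3.3
```

Call:
apply_moves([
  [[0,-0.5,0,0,1],[0,-1.2,0,0,1],[0,-1.2,-1,0,1],[0,-1.2,-2,0,1],[0,-1.2,-2,0,1],[0,-1.2,-2,0,1],[0,-1.2,-2,0,1]],
])

```text
time: 12.78
tool_pos: [0.48, 0.1906, 0.3679]
ee_rot: [-3.139, 0.001, 1.616]
wrist_force: [0.1, -0.1, 0.3]
width: 0.0006
finger_force: 0.0
```

```bash
python3 -c "
from h import *
go([-.0185,0],.270)
import cv2
from bench import snapshot
s=snapshot('scene')
cv2.imwrite('pics/s4.png',s['image'][:,:,::-1])"
```

```text
t 12.775 pos [0.48   0.1906 0.3679] F [ 0.1 -0.1  0.3] move [1.000e-03 1.151e+00 1.955e+00] turn -0.0
```

View pics/s4.png

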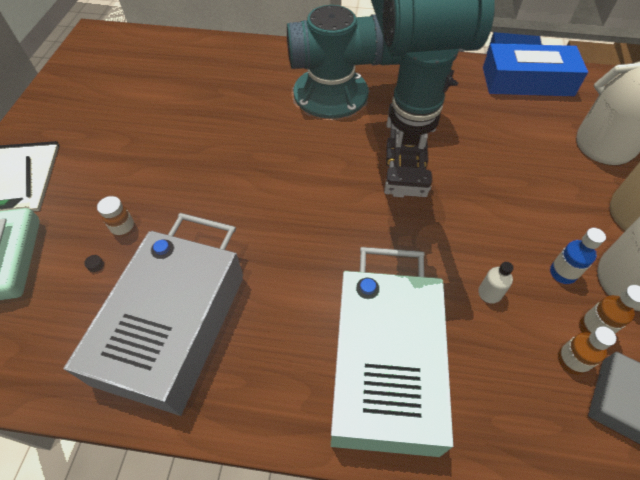

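The picture matches the start: mint bar home at (361–424, 250), button up at (368,287), grey unit shut, bottle upright, gripper clear. I'll hand in the job.

```bash
python3 -c "
from bench import ticket
print(ticket.close_job())"
```

```text
the job is handed in; nothing more can be done
None
```

I finished the slide-lock check and handed it in at about 13 s: the mint chassis was pulled out, stood locked by itself, was released with the blue button and is pushed fully home; the grey chassis is shut and the bottle upright (no verdict was returned).

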